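# Hold a spring clip gaping over the stamp card

## Robot

A 6-joint arm with a two-finger parallel gripper is mounted at the origin on the work surface. World frame = base frame: x ahead of the robot, y to its left, z up, the work surface at z = 0. Lengths are in m, angles in degrees, forces in N, time in s.
With the tool pointing down it reaches from about 0.225 to 0.725 m from the base axis. Payload 3.1 kg.
Tool frame: the origin (TCP) lies on the centre line of the jaws, within the pads' length; the fingertips stand 25 mm ahead of it and the grasp point (between the pads) lies 6 mm ahead of it (arm.finger_overhang is the distance from the TCP to the fingertips, in m); z points along the fingers, y is the line along which they close (so a half turn about z gives the same grasp; the last joint's range is limited). The gripper opens to 85 mm and grips with 20 to 120 N. Pads are 22 mm wide; open, the fingers measure 114 mm over their backs; the gripper's body (76 mm by 85 mm) begins 54 mm behind the grasp point. The pads swing forward as they close: fully open they stand 13 mm farther back than shut.
Start: joints at [57.479, 2.75, 5.684, 92.934, 0, 82.678], TCP at [0.224, 0.475, 0.218] pointing down, gripper open.
Joint ranges: [-166.93, 166.93], [-56.73, 111.36], [-69.38, 81.34], [-121.58, 131.49], [-85.45, 84.26], [-180, 180]. Speed limits (degrees/s): [159.86, 159.86, 180, 180, 180, 180].

## Interface

Orientations are given as [roll, pitch, yaw] about the fixed x, y, z axes, in that order (R = Rz(yaw) Ry(pitch) Rx(roll)).
In Python, from cell import arm gives the robot as it stands.
- The arm moves only by the tool play_rows, never from a script. Its argument "plan" is a list that holds one entry, the list of rows, each a list of 7 numbers: the shift along the tool's x, y, z in m, then the turn, a rotation vector about the tool's x, y, z in degrees, then the closure, from -1 (fully open) to 1 (shut), so that 0 is half open. A call has 1 to 8 rows; each row shifts and turns the commanded pose from where the row before left it, along the tool's axes as they then stand; what a row does not reach is not made up. A row lasts 1/10 s, in which the tool goes at most 50 mm and 8.59 degrees, less where a joint would pass 70% of its speed; a pose out of reach is approached as far as the arm can. A call with a gripper value outside its range is refused whole. The fingers move at their own pace and stop on an object; "squeeze" is the grip in N (left out, the last holds). Time passes only in rows, so rows that do not move let the fingers close. It gives the time, the measured TCP pose, the force, the opening and the grip force at its end, in the units of the state.
- arm.sense(): the state, without advancing time (a new reading comes with each control period).
- arm.camera(name): name is "scene" or "top" or "wrist"; returns a dict with "img" (384x512x3 uint8, red, green, blue), "mtx" (3x3 intrinsics, pixels), "D" ([k1, k2, p1, p2, k3] as OpenCV has them; the pictures are not rectified), "rvec" (rotation vector, rad) and "tvec" (3), from world to camera coordinates, as OpenCV has them; the wrist camera has in their place "hand_eye" (4x4, takes a point from camera to tool coordinates, whose origin is the TCP and whose axes are the flange's). Camera axes: x right, y down, z forward; pixel columns grow to the right and rows downward; lengths in m; the calibration is good to about 2 mm. A picture is of the moment at which its call begins: read the wrist's pose just before it. There is no depth.
- arm.close_job(): hands the job in; it is judged then, once.
Trained networks look in a picture, given as the dict that the camera call returned (one of the last four; its "shot" number tells which), for a name from the list of things; names that differ only in an ending like _2 or _b are one class to them, and where a whole thing is asked for, a point or a joint stands for the part that bears it (a point fixed in the world has none). Each returns a list of dicts, best first, with "conf" (0 to 1); they miss things now and then, are a little off and sometimes report something else, mostly with a low value. They report only what shows in the picture. A call takes as long as a camera call. They do not tell look-alikes from the thing itself.
- arm.silhouettes(picture, thing): "mask" (384x512 bool, what is visible of it) and "extent" ([centre column, centre row, width, height] in pixels, round what is visible of it).
The state is a dict: "time_s": time; "joints": joint angles; "qd": joint speeds; "tau": joint torques, N m; "position": TCP position; "eef_rot": TCP orientation; "ft_force": force on the tool from outside, world axes, zero at the start; "ft_torque": the same for the moment, N m; "gripper_width": opening from 0.0 (shut) to 1.0 (fully open); "grip_force": force on a finger pad.
Only numpy, scipy, OpenCV 4.12 (cv2) and the standard library are available. Lean on these libraries where they do the work, as an engineer would, in place of code of your own. Each camera call takes 0.05 s, during which the arm holds its last target. There are 200 camera calls.

## Task

Squeeze the red spring clip wide open, lift it, and bring it down over the middle of the blue card's top edge, so that one open jaw hangs on each side of the card, square to it and with no part of the clip touching the card. Finish still holding it there, squeezed wide open, so that I can slip a stamp sleeve in beside the card: do not let go. Leave the brown card and everything else on the desk where it is, and do not push or pinch the blue card.

Things in the scene. Friction and masses are not known exactly. Their poses are not given: they have to be found in the camera images.
- clip: Red spring clip, 75 g, loose, standing on its shut jaws; 82 mm high. Two mirrored legs, apart along x, turn on a hinge along y at height 42 mm. Below it hang the jaws (40 mm wide along y, 22 mm thick together); above, the legs splay to two finger bars: pinching these along x opens the jaws. Origin: centre of underside when shut, z up; the frame tilts with leg a (-x side) as the clip opens.
- clip_arm (a joint): Angle between the clip's legs: 0 = shut (the spring's rest), 0.75 rad = wide open, a firm stop. Pinching the bars takes 3.5 N at first, 8 N at the stop; a 20 N grip holds it there. Then the bars are 21 mm over both, each leg leans 0.375 rad when held evenly, the jaw tips are 31 mm apart and 39 mm below the hinge, the bars' axes 41 mm above it.
- clip_hinge (a point): Middle of the clip's hinge axis, 42 mm above the clip's origin. The steel hinge coil is 14 mm thick; keep the card edge at least 8 mm below this point.
- clip_bar_a (a point): Middle of leg a's finger bar, on its axis. The bars are round, 8 mm thick, 44 mm long along y; shut, their axes are at height 78 mm and x = -21 and +21 mm: 50 mm over both.
- clip_bar_b (a point): Middle of the finger bar of leg b (+x side), on the bar's axis.
- clip_jaw_a (a point): Lower inner edge of the jaw of leg a, mid-width: 42 mm from the hinge.
- clip_jaw_b (a point): Lower inner edge of the jaw of leg b, mid-width: 42 mm from the hinge.
- blue_card: Blue stiff card 3 mm thick (along x), 100 mm wide (along y), with an orange and a red stamp, standing upright in a loose dark wooden foot 60 x 110 x 18 mm; 0.6 kg together. Top edge 115 mm above the desk. Origin: centre of the foot's underside, z up; the card stands in the plane x = 0.
- blue_card_edge (a point): Middle of the blue card's top edge, 115 mm above its origin, axes as the card's (x through its thickness, y along the edge).
- brown_card: The same foot and card size, but a brown card with a green and a copper stamp. To be left alone. Origin and axes as for the blue card.
- loupe: Black loupe, 36 mm across, 34 mm high, standing on the desk; leave alone. Origin: centre of underside.
- mug: White mug, 80 mm across, 90 mm high, handle at its +y; leave alone. Origin: centre of underside.
- tin: Green stamp tin with a brass lid, 62 x 87 x 25 mm; leave alone. Origin: centre of underside.
Things that resemble listed ones, but are neither listed nor needed, are in the scene too. Leave any purple or yellow look-alike of the blue_card alone.

How it is judged:
By the outcome, as a careful person would: the job done as asked, in the order asked, and still so for the second after the job is handed in, while the arm keeps its last pose, push and grip.
It also fails if it takes over 40 s, if anything falls off the work surface, if the arm or the gripper's body presses on something with over 40 N, if the wrist force passes 120 N, or if a joint passes its speed limit or range.

## Working session

There is one attempt and no reset: what is moved stays moved. The work goes in short steps, Python scripts to look and compute and a tool call to move; the robot and the scene stay as the last step left them, time stands still between calls to the robot, and variables do not carry over. Pictures are saved under pics/ and viewed, at most 10 in all, crops included, and the job is handed in when it is done.

Besides the shell and the picture viewer there is one more tool, called after "Emit:" in YAML: its name, and indented under it one key for each argument. play_rows: Moves the arm, as the interface text tells. Its arguments: {"type":"object","properties":{"plan":{"type":"array"},"squeeze":{"type":"number"}},"required":["plan"]}

```bash
mkdir -p pics; ls; cat > h.py <<'E'
import numpy as np, cv2
from cell import arm
from scipy.spatial.transform import Rotation as R
def cam(n):
    s=arm.sense(); p=arm.camera(n)
    if n=="wrist":
        T=np.eye(4); T[:3,:3]=R.from_euler('xyz',s["eef_rot"],degrees=True).as_matrix(); T[:3,3]=s["position"]
        C=T@np.array(p["hand_eye"]); 
    else:
        Rm=cv2.Rodrigues(np.array(p["rvec"],float))[0]; C=np.eye(4); C[:3,:3]=Rm.T; C[:3,3]=-Rm.T@np.array(p["tvec"],float).ravel()
    p["C"]=C; return p
def ray(p,uv):
    x=cv2.undistortPoints(np.array([[uv]],float),np.array(p["mtx"],float),np.array(p["D"],float))[0,0]
    d=p["C"][:3,:3]@np.array([x[0],x[1],1]); return p["C"][:3,3],d
def onz(p,uv,z):
    o,d=ray(p,uv); return o+d*(z-o[2])/d[2]
def proj(p,X):
    Ci=np.linalg.inv(p["C"]); return cv2.projectPoints(np.atleast_2d(X).astype(float),cv2.Rodrigues(Ci[:3,:3])[0],Ci[:3,3],np.array(p["mtx"],float),np.array(p["D"],float))[0][:,0]
def save(p,f,box=None,k=1):
    i=p["img"][...,::-1]
    if box: i=i[box[1]:box[3],box[0]:box[2]]
    cv2.imwrite("pics/"+f,cv2.resize(i,None,fx=k,fy=k,interpolation=cv2.INTER_CUBIC))
def tri(rs):
    A=0;b=0
    for o,d in rs:
        d=d/np.linalg.norm(d);M=np.eye(3)-np.outer(d,d);A=A+M;b=b+M@o
    return np.linalg.solve(A,b)
E
python3 - <<'E'
from h import *
print(arm.sense())
a=cam("top");b=cam("scene")
cv2.imwrite("pics/a.png",np.vstack([a["img"],b["img"]])[...,::-1][:, :])
cv2.imwrite("pics/a.png",cv2.resize(np.hstack([a["img"],b["img"]])[...,::-1],(800,300)))
save(a,"top.png",None,1.5);save(b,"scene.png",None,1.5)
for n in ["clip","blue_card","brown_card","loupe","mug","tin"]:
  for p in (a,b):
    for r in arm.silhouettes(p,n): print(n,"top" if p is a else "scene",round(r["conf"],2),np.round(r["extent"],1), np.round(onz(p,r["extent"][:2],0.04),3))
for p in (a,b): print(p["C"].round(3))
E
```

```text
pics
{'time_s': 0.0, 'joints': array([5.74782075e+01, 2.79172418e+00, 5.59193983e+00, 9.29325159e+01,
       3.91273937e-04, 8.26781807e+01]), 'qd': array([-0.00055119,  0.01415785, -0.00909509, -0.02054969, -0.07980905,
       -0.06123559]), 'tau': array([ 1.15726116e-04, -3.38777304e+01,  3.20016897e+01,  2.01891706e-02,
       -2.04961434e-04,  3.66243739e-06]), 'position': array([0.22319646, 0.4744958 , 0.21673065]), 'eef_rot': array([-1.79868828e+02, -1.72487167e-02,  1.54800007e+02]), 'ft_force': array([-0.35232137,  0.1343804 , -0.46903413]), 'ft_torque': array([0.01775082, 0.03888077, 0.00903849]), 'grip_force': 0.0, 'gripper_width': 0.9982879659401043}
clip top 0.71 [344.4 226.5  28.1  25.8] [ 0.492 -0.255  0.04 ]
clip scene 0.74 [163.6 238.7  25.3  39.4] [ 0.491 -0.242  0.04 ]
blue_card top 0.92 [386.1 174.4  41.2  58.6] [ 0.61  -0.352  0.04 ]
blue_card top 0.88 [226.  250.2  50.6  46.9] [0.438 0.007 0.04 ]
blue_card top 0.79 [287.5 199.2  54.8  35.7] [ 0.551 -0.127  0.04 ]
blue_card top 0.65 [221.4 189.1  51.7  31.1] [0.572 0.019 0.04 ]
blue_card scene 0.75 [213.1 174.8  1
[... 603 characters left out ...]
[0.758 0.047 0.04 ]
mug top 0.44 [283.5 283.3  35.8  30.6] [ 0.366 -0.12   0.04 ]
mug scene 0.7 [167.2 242.5  17.7  33.3] [ 0.507 -0.246  0.04 ]
mug scene 0.6 [315.9 218.3  33.5  46.8] [0.752 0.035 0.04 ]
tin top 0.91 [284.9 285.1  38.4  30.1] [ 0.362 -0.123  0.04 ]
tin top 0.35 [341.4 225.3  26.9  23.4] [ 0.494 -0.248  0.04 ]
tin top 0.2 [162.8 275.1  13.9  13.9] [0.381 0.146 0.04 ]
tin scene 0.91 [162.6 201.3  38.5  32.3] [ 0.393 -0.142  0.04 ]
[[ 0.009 -0.996  0.084  0.473]
 [-1.    -0.011 -0.022 -0.023]
 [ 0.023 -0.083 -0.996  1.141]
 [ 0.     0.     0.     1.   ]]
[[ 0.811  0.364 -0.457  1.129]
 [ 0.585 -0.508  0.633 -0.779]
 [-0.002 -0.781 -0.625  0.85 ]
 [ 0.     0.     0.     1.   ]]
```

View pics/top.png

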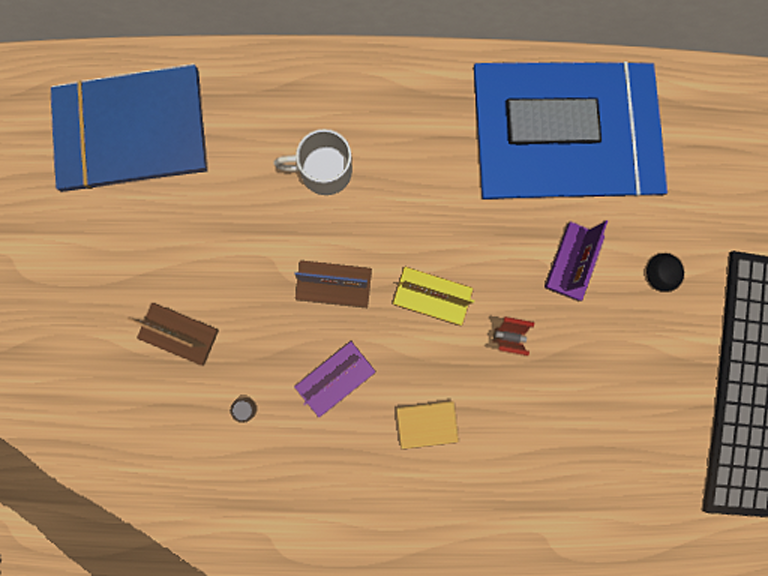

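View pics/scene.png

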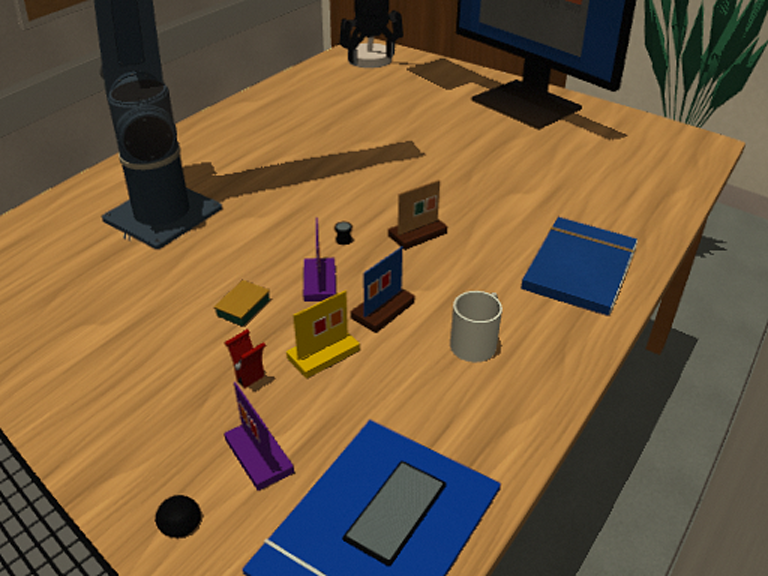

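Top view: clip at (344,226), brown feet at (118,222) (brown card) and (222,189) (blue). In the scene view the blue card stands at (256,192). Things that could pass for the blue card: yellow (288,197), purple (223,253) and (385,174), brown (118,222), and the blue notebooks (85,85) and (380,87). The brown foot with the blue panel at (222,189) fits the description. The clip is the only red one. I'll check both in a crop.

```bash
python3 - <<'E'
from h import *
a=cam("top");b=cam("scene")
c=lambda p,x,y,r=32: cv2.resize(p["img"][y-r:y+r,x-r:x+r,::-1],(300,300),interpolation=cv2.INTER_CUBIC)
cv2.imwrite("pics/m.png",np.vstack([np.hstack([c(a,344,226),c(a,222,189)]),np.hstack([c(b,163,238),c(b,256,192)])]))
E
```

```text
(no output)
```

View pics/m.png

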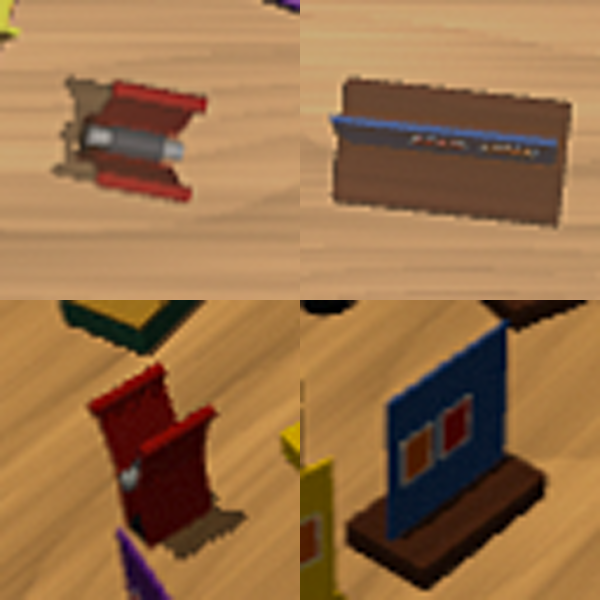

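The crops confirm it: the blue card has orange and red stamps, and the clip's bars run nearly along world y, at crop (112,88)-(205,103) and (98,182)-(190,196).

```bash
python3 - <<'E'
from h import *
a=cam("top")
f=lambda x,y,cx,cy:(cx-32+x*64/300,cy-32+y*64/300)
B=[onz(a,f(x,y,344,226),.08) for x,y in [(112,88),(205,103),(98,182),(190,196)]]
E=[onz(a,f(x,y,222,189),.115) for x,y in [(335,120),(555,145)]]
for v in B+E: print(v.round(4))
print("clip c",np.mean(B,0)); 
for p,q in [(B[0],B[1]),(B[2],B[3]),E]: d=p-q; print(np.linalg.norm(d),np.degrees(np.arctan2(d[1],d[0])))
print("edge",np.mean(E,0))
E
```

```text
[ 0.5205 -0.2282  0.08  ]
[ 0.5139 -0.2715  0.08  ]
[ 0.4775 -0.2216  0.08  ]
[ 0.4712 -0.2644  0.08  ]
[ 0.58   -0.0662  0.115 ]
[ 0.57   -0.1638  0.115 ]
clip c [ 0.49577716 -0.24642407  0.08      ]
0.04388037101194239 81.38738095214768
0.0432229281301682 81.70615129495404
0.09810624638345405 84.18289669897702
edge [ 0.57500325 -0.11499404  0.115     ]
```

Emit:
play_rows:
  plan:
    - [[-0.0346,-0.0335,-0.004,0,0,0,-1],[-0.0346,-0.0335,-0.004,0,0,0,-1],[-0.0346,-0.0335,-0.004,0,0,0,-1],[-0.0346,-0.0335,-0.004,0,0,0,-1],[-0.0346,-0.0335,-0.004,0,0,0,-1],[-0.0346,-0.0335,-0.004,0,0,0,-1],[-0.0346,-0.0335,-0.004,0,0,0,-1],[-0.0346,-0.0335,-0.004,0,0,0,-1]]
  squeeze: 20

```text
time_s: 1.65
position: [0.3602, 0.1129, 0.2504]
eef_rot: [179.9, 0.1, 154.8]
ft_force: [0.5, 0.4, -0.2]
gripper_width: 0.997
grip_force: 0.0
```

Emit:
play_rows:
  plan:
    - [[-0.0346,-0.0335,0,0,0,0,-1],[-0.0346,-0.0335,0,0,0,0,-1],[-0.0346,-0.0335,0,0,0,0,-1],[-0.0346,-0.0335,0,0,0,0,-1],[-0.0346,-0.0335,0,0,0,0,-1],[-0.0346,-0.0335,0,0,0,0,-1],[-0.0346,-0.0335,0,0,0,0,-1],[-0.0346,-0.0335,0,0,0,0,-1]]

```text
time_s: 2.45
position: [0.4966, -0.2477, 0.25]
eef_rot: [180.0, 0.0, 154.8]
ft_force: [0.6, 0.1, 0.6]
gripper_width: 0.999
grip_force: 0.0
```

Emit:
play_rows:
  plan:
    - [[0,0,0,0,0,8.5,-1],[0,0,0,0,0,8.5,-1],[0,0,0,0,0,8.5,-1],[0,0,0,0,0,8.5,-1],[0,0,0,0,0,8.5,-1],[0,0,0,0,0,8.5,-1],[0,0,0,0,0,8.5,-1],[0,0,0,0,0,8.5,-1]]

```text
time_s: 3.25
position: [0.4963, -0.2457, 0.2499]
eef_rot: [-180.0, 0.0, 86.4]
ft_force: [0.3, 0.7, -0.1]
gripper_width: 1.006
grip_force: 0.0
```

Emit:
play_rows:
  plan:
    - [[0,0,0,0,0,5.3,-1],[0,0,0,0,0,0,-1],[0,0,0,0,0,0,-1]]

```text
time_s: 3.55
position: [0.4963, -0.2457, 0.2499]
eef_rot: [180.0, 0.0, 81.6]
ft_force: [-0.3, 0.8, -0.8]
gripper_width: 1.002
grip_force: 0.0
```

```bash
python3 - <<'E'
from h import *
s=arm.sense();print(s["position"],s["eef_rot"],s["time_s"])
w=cam("wrist");save(w,"w1.png",None,1.2)
for n in ["clip","clip_bar_a","blue_card"]:
  for r in arm.silhouettes(w,n): print(n,r["conf"],r["extent"])
print(w["C"].round(3)); print(proj(w,[[.496,-.246,.08]]))
E
```

```text
[ 0.49625326 -0.24565912  0.24993199] [1.79998753e+02 2.67895915e-04 8.16167569e+01] 3.55
clip 0.65 [256.7, 168.4, 49.6, 49.0]
clip 0.2 [269.7, 166.1, 19.0, 45.9]
clip_bar_a 0.9 [255.1, 167.3, 47.1, 44.0]
blue_card 0.74 [292.6, 54.1, 65.9, 107.7]
blue_card 0.7 [363.7, 229.4, 116.2, 73.6]
[[ 0.989 -0.141 -0.04   0.506]
 [-0.146 -0.952 -0.27  -0.178]
 [ 0.     0.273 -0.962  0.406]
 [ 0.     0.     0.     1.   ]]
[[254.94285572 170.09287721]]
```

View pics/w1.png

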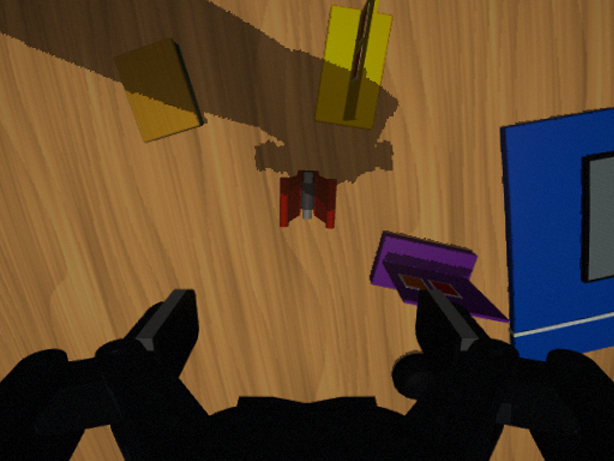

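The wrist view shows both red bars upright in the picture, at full-resolution pixels (237,168.5) and (276.6,168.5). There is free space for the fingers on both sides.

```bash
python3 - <<'E'
from h import *
w=cam("wrist")
s=arm.sense();T=R.from_euler('xyz',s["eef_rot"],degrees=True).as_matrix()
P=[onz(w,u,.078) for u in [(237,168.5),(276.6,168.5)]]
c=np.mean(P,0);print(P,c,T.T@(c-s["position"]))
E
```

```text
[array([ 0.47706807, -0.24184403,  0.078     ]), array([ 0.51924518, -0.24812738,  0.078     ])] [ 0.49815663 -0.2449857   0.078     ] [0.00098699 0.00176235 0.171928  ]
```

Emit:
play_rows:
  plan:
    - [[0.001,0.0018,0.03,0,0,0,-1],[0,0,0.035,0,0,0,-1],[0,0,0.035,0,0,0,-1],[0,0,0.035,0,0,0,-1],[0,0,0.03,0,0,0,-1],[0,0,0,0,0,0,-1],[0,0,0,0,0,0,-0.4],[0,0,0,0,0,0,-0.2]]
  squeeze: 20

```text
time_s: 4.6
position: [0.4996, -0.2459, 0.0875]
eef_rot: [179.8, 0.1, 81.5]
ft_force: [-0.2, 0.0, -0.2]
gripper_width: 0.693
grip_force: 0.0
```

Emit:
play_rows:
  plan:
    - [[0,0,0,0,0,0,0],[0,0,0,0,0,0,0.2],[0,0,0,0,0,0,0.4],[0,0,0,0,0,0,0.6],[0,0,0,0,0,0,1],[0,0,0,0,0,0,1],[0,0,0,0,0,0,1],[0,0,0,0,0,0,1]]
  squeeze: 20

```text
time_s: 5.4
position: [0.4981, -0.2449, 0.0848]
eef_rot: [-180.0, -0.0, 81.5]
ft_force: [0.3, -0.6, -1.0]
gripper_width: -0.0
grip_force: 0.0
```

```bash
python3 - <<'E'
from h import *
w=cam("wrist");b=cam("scene")
cv2.imwrite("pics/g.png",np.hstack([cv2.resize(w["img"][100:300,150:360,::-1],(400,381)),cv2.resize(b["img"][195:265,125:199,::-1],(400,381),interpolation=cv2.INTER_CUBIC)]))
E
```

```text
(no output)
```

View pics/g.png

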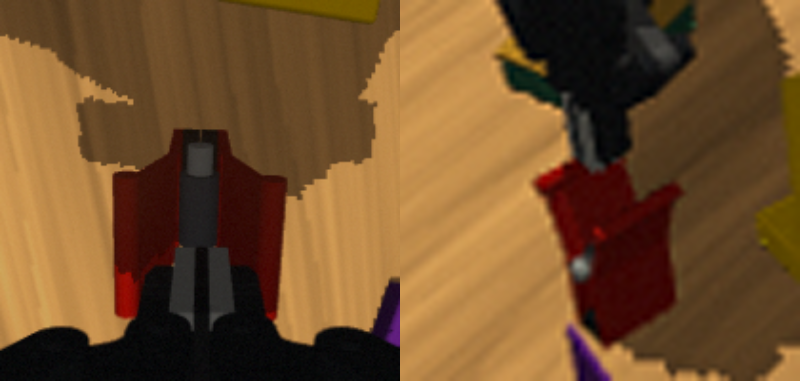

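```bash
python3 - <<'E'
from h import *
s=arm.sense();T=R.from_euler('xyz',s["eef_rot"],degrees=True).as_matrix();t=np.array(s["position"])
w=cam("wrist");b=cam("scene");a=cam("top")
k=400/210;k2=400/74
for n,X in [("tip",[0,0,.025]),("grasp",[0,0,.006]),("tcp",[0,0,0])]:
    X=t+T@np.array(X); print(n,X.round(3),(proj(w,X)[0]-[150,100])*k,(proj(b,X)[0]-[125,195])*k2)
# bar ends in wrist crop -> world at z .078
for u in [(126,178),(126,315),(275,180),(272,318)]:
    print(u,onz(w,(150+u[0]/k,100+u[1]/k),.078).round(4))
# hinge predicted
c=np.array([.4982,-.245,.042])
print((proj(w,c)[0]-[150,100])*k)
o,d=ray(w,(150+198/k,100+195/k));print("coil mid @.042",onz(w,(150+198/k,100+195/k),.042))
u=[(540,182),(625,160),(572,212),(678,188)]
for x,y in u: print(onz(b,(125+(x-400)/k2,195+y/k2),.078).round(4))
E
```

```text
tip [ 0.498 -0.245  0.06 ] [200.00061185 224.13267232] [210.24222801 214.63246327]
grasp [ 0.498 -0.245  0.079] [199.93855239 246.85190014] [205.17308675 183.26171821]
tcp [ 0.498 -0.245  0.085] [199.91622895 255.03640414] [203.55402235 173.20890985]
(126, 178) [ 0.4802 -0.221   0.078 ]
(126, 315) [ 0.4721 -0.2644  0.078 ]
(275, 180) [ 0.5225 -0.228   0.078 ]
(272, 318) [ 0.5166 -0.2722  0.078 ]
[200.29747887 206.57285938]
coil mid @.042 [ 0.49803803 -0.24060674  0.042     ]
[ 0.4738 -0.2606  0.078 ]
[ 0.4943 -0.2285  0.078 ]
[ 0.4982 -0.2658  0.078 ]
[ 0.5251 -0.2278  0.078 ]
```

```bash
python3 - <<'E'
from h import *
print(arm.finger_overhang)
s=arm.sense();T=R.from_euler('xyz',s["eef_rot"],degrees=True).as_matrix();t=np.array(s["position"])
w=cam("wrist");b=cam("scene")
k=400/210;k2=400/74
for z in (.025,.015,.006,0,-.01):
  for x in (.011,-.011):
    X=t+T@np.array([x,0,z]);print(z,x,((proj(w,X)[0]-[150,100])*k).round(),((proj(b,X)[0]-[125,195])*k2+[400,0]).round())
cv2.imwrite("pics/g2.png",cv2.resize(w["img"][180:270,210:300,::-1],(600,600),interpolation=cv2.INTER_CUBIC))
E
```

```text
0.025
0.025 0.011 [200. 192.] [630. 202.]
0.025 -0.011 [200. 255.] [590. 227.]
0.015 0.011 [200. 202.] [627. 186.]
0.015 -0.011 [200. 268.] [588. 211.]
0.006 0.011 [200. 212.] [625. 171.]
0.006 -0.011 [200. 281.] [585. 196.]
0 0.011 [200. 219.] [624. 161.]
0 -0.011 [200. 290.] [583. 186.]
-0.01 0.011 [200. 232.] [621. 144.]
-0.01 -0.011 [200. 306.] [581. 169.]
```

View pics/g2.png

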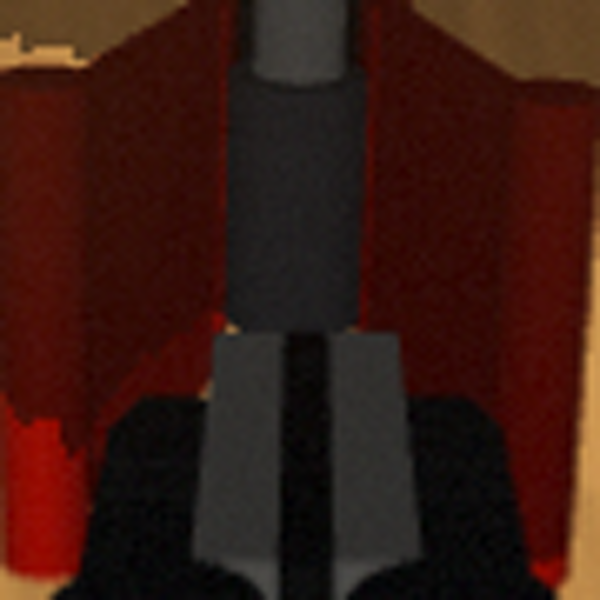

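```bash
python3 - <<'E'
from h import *
w=cam("wrist");H=np.array(w["hand_eye"]);print(H.round(4),w["mtx"],w["D"])
w["C"]=H
for n,u1,u2 in [("open tip inner",(197/1.2,292/1.2),(418/1.2,292/1.2))]:
    o,d1=ray(w,u1);_,d2=ray(w,u2);s=.085/(d2-d1)[1];print(n,o+s*d1,o+s*d2)
for zz in (.025,.012,.0,-.015): print(zz,proj(w,[[x,y,zz] for x in(.011,) for y in (0,.0425)]).round(1))
o,d=ray(w,(255.5,229.5))
for x in (.011,0,-.011): print("shut tip x",x,(o+d*(x-o[0])/d[0]).round(4))
s=arm.sense();print(s["joints"])
E
```

```text
[[-4.000e-04 -9.620e-01 -2.731e-01  6.840e-02]
 [ 1.000e+00 -4.000e-04  1.000e-04  2.000e-04]
 [-2.000e-04 -2.731e-01  9.620e-01 -1.562e-01]
 [ 0.000e+00  0.000e+00  0.000e+00  1.000e+00]] [[310.46004521   0.         255.3858393 ]
 [  0.         310.46004521 191.50885823]
 [  0.           0.           1.        ]] [-0.07591665  0.          0.          0.          0.        ]
open tip inner [ 0.00658942 -0.04186461 -0.026138  ] [ 0.00655083  0.04313539 -0.02615859]
0.025 [[255.  200.8]
 [324.2 200.7]]
0.012 [[255.  207.7]
 [329.  207.6]]
0.0 [[254.9 214.9]
 [334.  214.8]]
-0.015 [[254.9 225.5]
 [341.4 225.3]]
shut tip x 0.011 [ 0.011   0.0003 -0.02  ]
shut tip x 0 [0.     0.0003 0.0061]
shut tip x -0.011 [-0.011   0.0003  0.0323]
[-3.31026974e+01  7.88939166e+00 -3.96735256e+00  7.81416552e+01
 -8.31725341e-04  6.53942989e+01]
```

The fingers shut above the bars without touching them. Both cameras place the real fingertips about 20 mm behind the reported TCP, not 25 mm ahead of it. I'll open the gripper and go about 40 mm lower, checking the tip height as I go.

Emit:
play_rows:
  plan:
    - [[0,0,0,0,0,0,-1],[0,0,0,0,0,0,-1],[0,0,0,0,0,0,-1],[0,0,0,0,0,0,-1],[0,0,0,0,0,0,-1],[0,0,0,0,0,0,-1],[0,0,0.01,0,0,0,-1],[0,0,0.01,0,0,0,-1]]

```text
time_s: 6.6
position: [0.4984, -0.2451, 0.0644]
eef_rot: [180.0, 0.0, 81.5]
ft_force: [0.6, -0.4, 0.3]
gripper_width: 0.999
grip_force: 0.0
```

Emit:
play_rows:
  plan:
    - [[0,0,0.01,0,0,0,-1],[0,0,0.008,0,0,0,-1],[0,0,0,0,0,0,-1]]

```text
time_s: 6.9
position: [0.4966, -0.244, 0.0444]
eef_rot: [-179.8, -0.1, 81.5]
ft_force: [0.2, 0.6, -0.4]
gripper_width: 0.997
grip_force: 0.0
```

```bash
python3 - <<'E'
from h import *
w=cam("wrist");b=cam("scene")
cv2.imwrite("pics/g3.png",np.hstack([cv2.resize(w["img"][100:340,130:380,::-1],(400,384)),cv2.resize(b["img"][185:265,125:209,::-1],(400,381),interpolation=cv2.INTER_CUBIC)[:381]]) if False else np.hstack([cv2.resize(w["img"][100:340,130:380,::-1],(400,381)),cv2.resize(b["img"][185:265,125:209,::-1],(400,381),interpolation=cv2.INTER_CUBIC)]))
E
```

```text
(no output)
```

View pics/g3.png

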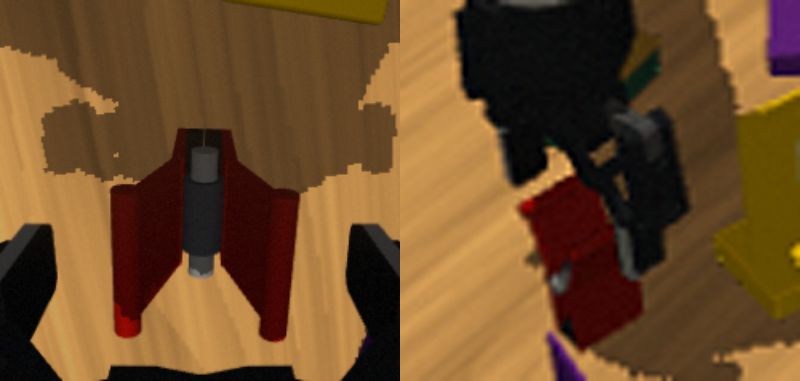

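The tips now stand level with the bars while open, as the corrected model predicts (0.078 m). I'll go 6 mm lower, so that they end about 18 mm below the bars once closed.

Emit:
play_rows:
  plan:
    - [[0,0,0.006,0,0,0,-1],[0,0,0,0,0,0,-0.4],[0,0,0,0,0,0,-0.2],[0,0,0,0,0,0,0],[0,0,0,0,0,0,0.2],[0,0,0,0,0,0,0.4],[0,0,0,0,0,0,0.7],[0,0,0,0,0,0,1]]
  squeeze: 20

```text
time_s: 7.8
position: [0.4988, -0.2459, 0.0454]
eef_rot: [179.9, 0.1, 81.5]
ft_force: [-5.3, 3.1, 14.9]
gripper_width: 0.275
grip_force: 19.3
```

Emit:
play_rows:
  plan:
    - [[0,0,0,0,0,0,1],[0,0,0,0,0,0,1],[0,0,0,0,0,0,1],[0,0,0,0,0,0,1]]
  squeeze: 22

```text
time_s: 8.2
position: [0.4986, -0.2458, 0.0454]
eef_rot: [179.9, 0.1, 81.5]
ft_force: [-5.0, 2.6, 15.5]
gripper_width: 0.274
grip_force: 21.1
```

Emit:
play_rows:
  plan:
    - [[0,0,-0.004,0,0,0,1],[0,0,-0.004,0,0,0,1],[0,0,-0.006,0,0,0,1],[0,0,-0.01,0,0,0,1],[0,0,-0.015,0,0,0,1],[0,0,-0.015,0,0,0,1],[0,0,0,0,0,0,1],[0,0,0,0,0,0,1]]
  squeeze: 24

```text
time_s: 9.0
position: [0.4989, -0.2454, 0.0961]
eef_rot: [179.9, 0.1, 81.5]
ft_force: [0.2, 0.6, -0.9]
gripper_width: 0.228
grip_force: 25.5
```

```bash
python3 - <<'E'
from h import *
s=arm.sense();print(s["position"],s["gripper_width"])
w=cam("wrist");b=cam("scene")
cv2.imwrite("pics/g4.png",np.hstack([cv2.resize(w["img"][100:340,130:380,::-1],(400,381)),cv2.resize(b["img"][165:245,125:209,::-1],(400,381),interpolation=cv2.INTER_CUBIC)]))
E
```

```text
[ 0.49891542 -0.24541716  0.09607812] 0.22832250149199207
```

View pics/g4.png

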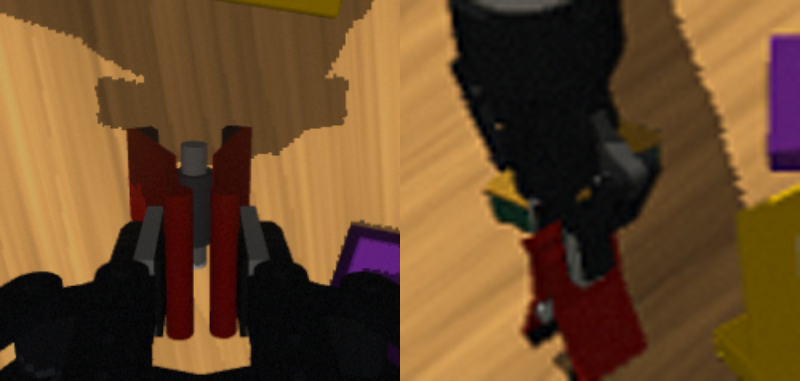

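The grasp holds: the clip is off the desk, with the bars between the pads at about 19 mm. The coil sits slightly left of the bars' middle, so the clip leans a few degrees in the grip. I'll measure the lean and the card's pose before moving on.

```bash
python3 - <<'E'
from h import *
w=cam("wrist");im=w["img"].astype(int)
for r in (183,187,191,195,215,240,265,290):
    row=im[r];red=(row[:,0]>1.8*row[:,1])&(row[:,0]>40)&(row[:,1]<40);gray=(abs(row[:,0]-row[:,2])<12)&(row[:,0]>30)
    f=lambda m:[(g[0],g[-1]) for g in np.split(np.where(m)[0],np.where(np.diff(np.where(m)[0])>1)[0]+1) if len(g)>3 and g[0]>200 and g[-1]<310]
    print(r,"red",[tuple(map(int,x)) for x in f(red)],"gray",[tuple(map(int,x)) for x in f(gray)])
# coarse expected picture for lean theta, bar height zb
w["C"]=np.array(w["hand_eye"])
for zb in (-.045,-.038,-.03):
  print(zb,"bars",proj(w,[[0,-.0065,zb],[0,.0065,zb],[.022,0,zb],[-.022,0,zb]]).round(1).tolist())
  for th in (0,3,5):
    s,c=np.sin(np.radians(th)),np.cos(np.radians(th))
    print(th,"pin",proj(w,[[.022,-.041*s,zb+.041*c]]).round(1),"jawtips",proj(w,[[.02,y*c-.080*s,zb+.08*c+y*s] for y in(-.0155,.0155)]).round(1).tolist())
E
```

```text
183 red [(210, 218), (278, 286)] gray []
187 red [(210, 224), (274, 286)] gray []
191 red [(210, 230), (270, 286)] gray [(243, 258)]
195 red [(210, 235), (265, 286)] gray [(244, 257)]
215 red [(211, 242), (263, 285)] gray [(243, 258)]
240 red [(232, 250), (262, 279)] gray [(219, 229), (281, 292)]
265 red [(234, 250), (261, 277)] gray [(219, 226), (251, 257), (285, 292)]
290 red [(234, 250), (261, 276)] gray []
-0.045 bars [[238.9, 278.4], [270.8, 278.4], [254.8, 228.4], [254.9, 323.0]]
0 pin [[254.9 197.4]] jawtips [[230.6, 182.6], [279.4, 182.5]]
3 pin [[250.7 197.5]] jawtips [[223.9, 182.9], [272.7, 182.3]]
5 pin [[247.9 197.5]] jawtips [[219.4, 183.2], [268.3, 182.1]]
-0.038 bars [[239.7, 269.6], [270.0, 269.6], [254.8, 221.7], [254.9, 312.6]]
0 pin [[254.9 193.6]] jawtips [[231.4, 179.9], [278.6, 179.9]]
3 pin [[250.9 193.6]] jawtips [[225.0, 180.3], [272.1, 179.7]]
5 pin [[248.2 193.7]] jawtips [[220.6, 180.6], [267.8, 179.5]]
-0.03 bars [[240.5, 260.6], [269.2, 260.6], [254.8, 214.9], [254.9, 301.9]]
0 pin [[254.9 189.6]] jawtips [[232.3, 177.2], [277.7, 177.1]]
3 pin [[251.1 189.6]] jawtips [[226.1, 177.5], [271.5, 176.9]]
5 pin [[248.5 189.7]] jawtips [[221.9, 177.7], [267.4, 176.8]]
```

```bash
python3 - <<'E'
from h import *
a=cam("top");b=cam("scene")
f=lambda x,y,cx,cy:(cx-32+x*64/300,cy-32+y*64/300)
for p,L in [(a,[f(35,120,222,189),f(255,145,222,189)]),(b,[f(207,22,256,192),f(88,102,256,192)])]:
    E=[onz(p,u,.115) for u in L];d=E[0]-E[1]
    print(E,np.mean(E,0),np.linalg.norm(d),np.degrees(np.arctan2(d[1],d[0])))
s=arm.sense();T=R.from_euler('xyz',s["eef_rot"],degrees=True).as_matrix()
print(T.T@(np.array([.580,.018,.2])-s["position"]))
E
```

```text
[array([0.5784717 , 0.06609138, 0.115     ]), array([ 0.56849439, -0.03101718,  0.115     ])] [0.57348305 0.0175371  0.115     ] 0.09761976803433545 84.13379610792637
[array([0.58312396, 0.06747148, 0.115     ]), array([ 0.57190138, -0.02925476,  0.115     ])] [0.57751267 0.01910836 0.115     ] 0.09737511230321683 83.3818970945193
[ 0.27194484  0.04252159 -0.10589269]
```

Emit:
play_rows:
  plan:
    - [[0,0,-0.015,0,0,0,1],[0,0,-0.025,0,0,0,1],[0,0,-0.03,0,0,0,1],[0,0,-0.025,0,0,0,1],[0,0,-0.01,0,0,0,1],[0.02,0.003,0,0,0,0,1],[0.032,0.0045,0,0,0,0,1],[0.032,0.0045,0,0,0,0,1]]

```text
time_s: 10.05
position: [0.5224, -0.1631, 0.1997]
eef_rot: [-180.0, -0.0, 81.4]
ft_force: [-0.0, 0.2, -0.1]
gripper_width: 0.232
grip_force: 25.5
```

Emit:
play_rows:
  plan:
    - [[0.034,0.0045,0,0,0,0,1],[0.034,0.0045,0,0,0,0,1],[0.034,0.0045,0,0,0,0,1],[0.034,0.0045,0,0,0,0,1],[0.032,0.0045,0,0,0,0,1],[0.02,0.004,0,0,0,0,1],[0,0,0,0,0,-2.4,1],[0,0,0,-3,0,0,1]]

```text
time_s: 10.85
position: [0.5771, 0.0191, 0.1981]
eef_rot: [177.1, 0.0, 84.0]
ft_force: [-0.8, 0.3, -1.1]
gripper_width: 0.23
grip_force: 25.5
```

Emit:
play_rows:
  plan:
    - [[0,0,0,0,0,0,1],[0,0,0,0,0,0,1]]

```text
time_s: 11.05
position: [0.576, 0.0184, 0.1998]
eef_rot: [177.1, -0.0, 83.9]
ft_force: [0.5, -0.2, -0.2]
gripper_width: 0.231
grip_force: 25.5
```

```bash
python3 - <<'E'
from h import *
s=arm.sense();print(s["position"],s["eef_rot"],s["gripper_width"],s["grip_force"])
w=cam("wrist");b=cam("scene")
cv2.imwrite("pics/n1.png",np.hstack([cv2.resize(w["img"][90:330,130:380,::-1],(400,384),interpolation=cv2.INTER_CUBIC),cv2.resize(b["img"][115:235,195:320,::-1],(400,384),interpolation=cv2.INTER_CUBIC)]))
im=w["img"].astype(int)
for r in (183,187,191,195):
    row=im[r];red=(row[:,0]>1.8*row[:,1])&(row[:,0]>40)&(row[:,1]<40);x=np.where(red)[0];print(r,x[(x>200)&(x<310)])
blue=(im[...,2]>im[...,0]+20)&(im[...,2]>im[...,1]+10);ys,xs=np.where(blue);
for r in range(90,260,10):
    x=np.where(blue[r,150:360])[0]+150
    if len(x): print(r,x.min(),x.max(),len(x))
print("edge ends pred",proj(w,[[.5807,.068,.115],[.5700,-.0315,.115]]))
E
```

```text
[0.57599061 0.01843119 0.19980722] [ 1.77057581e+02 -1.10858840e-03  8.38977244e+01] 0.23057157532223324 25.466802252922207
183 [210 211 212 213 214 215 216 217 218 245 252 253 260 268 278 279 280 281
 282 283 284 285 286]
187 [210 211 212 213 214 215 216 217 218 219 220 221 222 223 224 229 243 253
 268 273 274 275 276 277 278 279 280 281 282 283 284 285 286]
191 [210 211 212 213 214 215 216 217 218 219 220 221 222 223 224 225 226 227
 228 229 230 268 269 270 271 272 273 274 275 276 277 278 279 280 281 282
 283 284 285]
195 [210 211 212 213 214 215 216 217 218 219 220 221 222 223 224 225 226 227
 228 229 230 231 232 233 234 235 236 238 264 265 266 267 268 269 270 271
 272 273 274 275 276 277 278 279 280 281 282 283 284 285]
130 246 249 4
140 246 249 4
150 247 249 3
160 247 250 4
170 247 250 4
180 150 250 5
190 150 161 12
200 153 171 19
210 158 161 4
220 150 153 4
edge ends pred [[248.60784868 128.8703943 ]
 [249.27722892 248.18943129]]
```

View pics/n1.png

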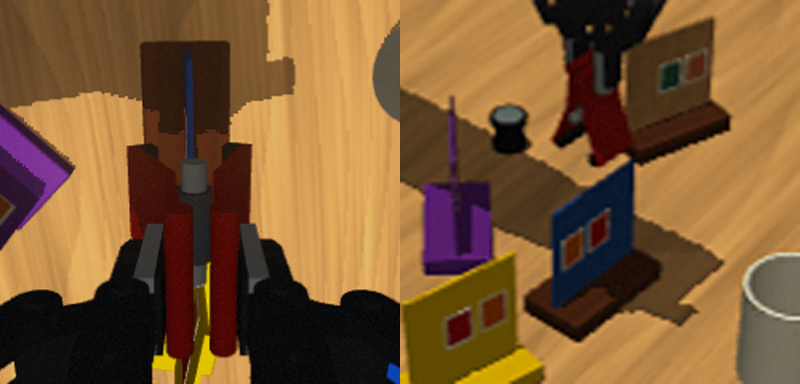

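The wrist view shows the card's edge between the open jaws, at about column 248 over rows 130-170, with the jaws centred at 248. I'll fit the edge to sub-pixel accuracy and compare it with the clip's middle plane.

```bash
cat > e.py <<'E'
from h import *
s=arm.sense();T=R.from_euler('xyz',s["eef_rot"],degrees=True).as_matrix();t=np.array(s["position"])
w=cam("wrist");im=w["img"].astype(float);B=np.clip(im[...,2]-im[...,0]-5,0,None)
P=[]
for r in range(100,190):
    v=B[r,235:265]
    if v.max()>15: P.append((r,(v*np.arange(235,265)).sum()/v.sum(),v.max()))
P=np.array(P);print(len(P),P[0].round(1),P[-1].round(1))
W=np.array([onz(w,(c,r),.115) for r,c,_ in P[2:-2]])
f=np.polyfit(W[:,1],W[:,0],1);h=t+T@np.array([0,-.0018,.003])
print("edge ang",90-np.degrees(np.arctan(f[0])),"resid",np.std(W[:,0]-np.polyval(f,W[:,1])),"far end y",W[:,1].max())
print("x at y=.0185",np.polyval(f,.0185),"at hinge y",np.polyval(f,h[1]),"hinge",h,t,s["eef_rot"])
E
python3 e.py
```

```text
65 [122.  244.9  17. ] [188.  247.4  33. ]
edge ang 84.87000002943826 resid 0.00011106656772262856 far end y 0.0715646876540997
x at y=.0185 0.5753464132556473 at hinge y 0.5753282609603405 hinge [0.57501231 0.0182978  0.19701832] [0.57664387 0.01812272 0.2001082 ] [1.77007603e+02 1.44269084e-04 8.38746535e+01]
```

Emit:
play_rows:
  plan:
    - [[0,0.0003,0,0,0,-0.7,1],[0,-0.0005,0.01,0,0,0,1],[0,-0.0005,0.01,0,0,0,1],[0,0,0,0,0,0,1],[0,0,0,0,0,0,1]]

```text
time_s: 11.7
position: [0.5761, 0.0184, 0.1787]
eef_rot: [177.1, 0.0, 84.6]
ft_force: [0.2, -0.1, -0.4]
gripper_width: 0.226
grip_force: 25.5
```

```bash
python3 e.py
```

```text
66 [123.  246.9  17. ] [188.  249.4  26. ]
edge ang 85.0196019578759 resid 0.0001817595346819965 far end y 0.0723762575497881
x at y=.0185 0.5752637839989482 at hinge y 0.5752666397589251 hinge [0.57443658 0.01853277 0.17562528] [0.57607677 0.01837962 0.17871176] [1.77126093e+02 3.68268331e-02 8.45965522e+01]
```

Emit:
play_rows:
  plan:
    - [[0,0.0004,0,0,0,-0.3,1],[0,-0.0005,0.01,0,0,0,1],[0,-0.0005,0.01,0,0,0,1],[0,-0.0005,0.01,0,0,0,1],[0,-0.0005,0.01,0,0,0,1],[0,0,0,0,0,0,1],[0,0,0,0,0,0,1],[0,0,0,0,0,0,1]]

```text
time_s: 12.55
position: [0.5776, 0.0182, 0.1403]
eef_rot: [177.0, 0.1, 84.9]
ft_force: [0.2, -0.5, -0.2]
gripper_width: 0.225
grip_force: 25.5
```

```bash
python3 e.py; python3 - <<'E'
from h import *
w=cam("wrist");b=cam("scene");c=cam("top")
g=lambda i,n:cv2.resize(i[...,::-1],(n,400),interpolation=cv2.INTER_CUBIC)
cv2.imwrite("pics/n2.png",np.hstack([g(w["img"][140:260,195:315],400),g(b["img"][135:215,215:295],400)]))
im=w["img"].astype(int)
for r in (183,187,191,195):
    row=im[r];red=(row[:,0]>1.8*row[:,1])&(row[:,0]>40)&(row[:,1]<40);x=np.where(red)[0];x=x[(x>200)&(x<310)];print(r,x.min(),x.max())
E
```

```text
64 [125.  245.9  19. ] [188.  248.7  29. ]
edge ang 85.62055614001002 resid 0.00025125070708796935 far end y 0.0737443372634043
x at y=.0185 0.5756250116001865 at hinge y 0.5756150175906997 hinge [0.57594001 0.0183695  0.13723703] [0.57757184 0.01822658 0.14032843] [1.76954455e+02 5.03351304e-02 8.48995716e+01]
183 210 286
187 210 286
191 210 285
195 210 285
```

View pics/n2.png

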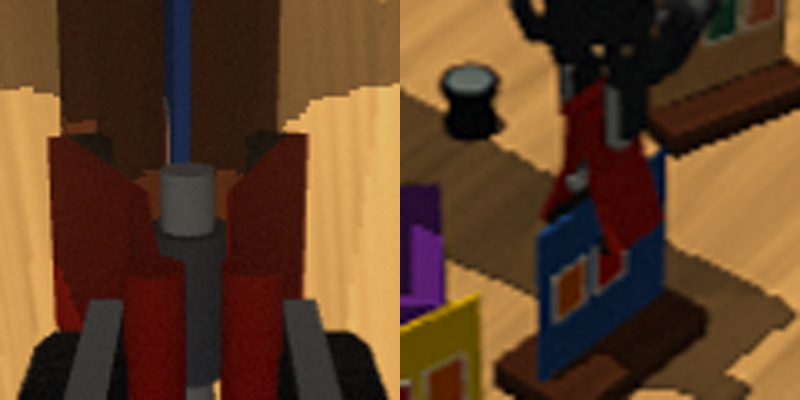

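The jaws straddle the blue card: the edge at crop column 178 lies midway between the jaw ends (75-112 and 245-280). The edge is 22 mm below the hinge and the forces are near zero. One small shift along the edge will even out the middle, then I'll check and hand in.

Emit:
play_rows:
  plan:
    - [[0.0015,0,0,0,0,0,1],[0,0,0,0,0,0,1],[0,0,0,0,0,0,1],[0,0,0,0,0,0,1],[0,0,0,0,0,0,1]]

```text
time_s: 13.25
position: [0.5774, 0.0197, 0.1399]
eef_rot: [177.0, 0.1, 84.9]
ft_force: [-0.2, 0.5, -0.3]
gripper_width: 0.228
grip_force: 25.5
```

```bash
python3 e.py; python3 -c "
from cell import arm
s=arm.sense();print(s['ft_force'],s['gripper_width'],s['grip_force'])
print(arm.close_job())"
```

```text
62 [127.  246.3  22. ] [188.  249.6  30. ]
edge ang 86.23724008464158 resid 0.000267976760084 far end y 0.07411634389686551
x at y=.0185 0.5760364088565767 at hinge y 0.576125411410583 hinge [0.57576851 0.0198533  0.136761  ] [0.57740297 0.01971031 0.139851  ] [1.77003275e+02 5.49277473e-02 8.48967053e+01]
[ 0.13333806 -0.28692086  0.39903676] 0.22821822770080144 25.463806379120797
the job is handed in; nothing more can be done
None
```

The job is handed in with the red clip held wide open over the middle of the blue card's top edge, one jaw on each side: by my measurements it is square to the card within about 1°, and the wrist force near zero suggests nothing touches; the first grasp closed above the bars and I redid it.

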